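# Shut down the strap-warming plate

## Task

Shut down the warming plate. First turn its heat control, the knob with the raised bar grip, anticlockwise all the way to its off stop; then roll the round mandrel along the plate into the rest at the plate's end, where it drops in against the high end bar - roll it, do not lift it. Leave the round timer knob and the things lying around the warmer as they are.

Things in the scene. Friction and masses are not known exactly. Their poses are not given: they have to be found in the camera images.
- warmer: Warming plate, blue case 255 x 340 mm (x, y), bolted down. Origin: on the table, amid y, 135 mm behind its front; x away from the operator, y to the operator's left, z up. Its front (x -135 to -40 mm) is a control panel sloping up away from the operator at 20 degrees, height 58 to 93 mm, with two knobs side by side, 160 mm apart (which is left, which right varies). Behind it lies the plate
- rest (a point): Where the mandrel's centre lies in the rest, touching plate edge and end bar: x 40, y 99, z 107 mm in the warmer's frame; axes as the warmer's. The rest is the gap, 34 mm wide, floor 8 mm below the plate's top, between the plate's left edge (y 85) and the high end bar (y 119 to 135, top 25 mm above the plate)
- plate (a point): Centre of the top of the level dark steel plate: 150 x 240 mm (x, y), x 40, y -35, height 93 mm in the warmer's frame; axes as the warmer's. Along its right end runs a lip 15 mm wide, 12 mm above the plate
- heat (a joint): Angle of the heat knob, rad: 0 = at its off stop (fully anticlockwise as seen facing the panel), grows clockwise to 4.71. Stiff: takes about 0.2 N m to turn, so grip it firmly
- heat_grip (a point): Heat knob: black disc 68 mm across, 8 mm thick, on a 4 mm grey ring 76 mm across, with a straight bar grip 62 mm long, 15 mm wide, 34 mm high above the disc. Point on its axis, 35 mm above the panel, 11 mm below the bar's top: a good height for the TCP. z: out of the panel along the axis; x: along the bar to its pointer end (white line); turns with the knob
- timer_grip (a point): The timer knob, to be left alone: black, round, fluted, 54 mm across, 38 mm high over the panel. Point on its axis 24 mm above the panel; z out of the panel
- timer_nose (a point): A point 60 mm from the timer knob's axis along its pointer, turns with it: shows whether the knob was turned
- mandrel: Forming mandrel: plain aluminium bar, round, 40 mm diameter, 120 mm long, 0.3 to 0.6 kg, lying on the plate across it (along the warmer's x). Origin on its skin, at mid length, underneath at the start, and turns with it as it rolls; x along the bar. A dark narrow groove marks the side that is on top at the start
- mandrel_center (a point): Centre of the mandrel
- jig: Brass frame lying flat, 160 x 54 x 8 mm, to the left of the warmer; to be left alone. Origin: centre of its underside
- glue: White bottle with a pointed nozzle, 60 mm diameter, 140 mm high, standing to the right of the warmer; to be left alone. Origin: centre of its underside
- tape: Roll of paper tape lying flat, 72 mm across, 25 mm high, right of the warmer; to be left alone. Origin: centre of its underside
There are look-alikes about, which are no part of the job. What is meant by the mandrel is not brown or turquoise, and is the larger of those in its own colour.

How it is judged (in metres and radians):
On the way, in this order (a step that is already met when the one before it is completed fails the run):
1. the heat knob is at its off stop (value of joint heat below 0.06 rad), for 0.2 s.
2. the mandrel has rolled at least a sixth of a turn on the plate (angle between the z axis of mandrel and the z axis of warmer, either way round above 1 rad), for 0.02 s.
At the end, for the whole second after the job is handed in: The heat knob is within 0.06 rad of its off stop; the mandrel lies at rest down in the rest, against the end bar: its centre within 30 mm of the rest point (that is, along the bar), within 6 mm of it across, no more than 3 mm above it, and in line with the rest to 0.1 rad (value of joint heat below 0.06 rad and distance between mandrel_center and rest below 0.03 m and y of mandrel_center in the frame of warmer above 0.093 m and z of mandrel_center in the frame of warmer below 0.1105 m and angle between the x axis of mandrel and the x axis of warmer, either way round below 0.1 rad and linear speed of mandrel below 0.02 m/s); the robot touches nothing.
It fails at once if the mandrel is lifted more than 8 mm off the plate (z of mandrel_center in the frame of warmer above 0.121 m).
It fails at once if the timer knob is turned (more than 0.15 rad) (distance of timer_nose from where it was at the start of the episode above 0.009 m).
It fails at once if the brass frame is moved more than 20 mm (distance of jig from where it was at the start of the episode above 0.02 m).
It fails at once if the glue bottle is moved more than 20 mm or knocked over (distance of glue from where it was at the start of the episode above 0.02 m or angle between glue's own z axis and vertical above 0.5 rad).
It fails at once if the tape roll is moved more than 20 mm (distance of tape from where it was at the start of the episode above 0.02 m).
It also fails if it takes over 72 s, if anything falls off the work surface, if the arm or the gripper's body presses on something with over 40 N, if the wrist force passes 120 N, or if a joint passes its speed limit or range.

## Robot

A 6-joint arm with a two-finger parallel gripper is mounted at the origin on the work surface. World frame = base frame: x ahead of the robot, y to its left, z up, the work surface at z = 0. Lengths are in m, angles in degrees, forces in N, time in s.
With the tool pointing down it reaches from about 0.25 to 0.85 m from the base axis. Payload 12.5 kg.
Tool frame: the origin (TCP) lies between the finger pads, 19 mm behind the fingertips; this is the grasp point; z points along the fingers, y is the line along which they close (so a half turn about z gives the same grasp; the last joint's range is limited). The gripper opens to 93 mm and grips with 3 to 60 N. Pads are 15 mm wide; open, the fingers measure 128 mm over their backs; the gripper's body (75 mm by 188 mm) begins 65 mm behind the grasp point.
Start: joints at [-69.706, 20.094, 94.641, -0, 65.266, -4.847], TCP at [0.234, -0.498, 0.237] pointing down, gripper open.
Joint ranges: [-157.81, 157.81], [-45, 120.19], [0.68, 151.7], [-89.99, 269.99], [4.06, 180], [-164.3, 164.3]. Speed limits (degrees/s): [127.2, 127.2, 159.86, 180, 180, 180].

## Interface

Orientations are given as [roll, pitch, yaw] about the fixed x, y, z axes, in that order (R = Rz(yaw) Ry(pitch) Rx(roll)).
In Python, from station import env gives the robot as it stands.
- The arm moves only by the shell command python3 -m inch 'ROWS' [FORCE]. ROWS is JSON, a list that holds one entry, the list of rows, each a list of 7 numbers: the shift along the world's x, y, z in mm, then the turn, a rotation vector about the world's x, y, z in rad, then the opening, from 0 (shut) to 1 (fully open). In form: [[[x, y, z, rx, ry, rz, hand], ...]]. A call has 1 to 20 rows; each row is the pose to reach, as a shift and turn from the pose commanded when the call began; what a row does not reach only later rows make up. A row lasts 1/10 s, in which the tool goes at most 50 mm and 8.59 degrees, less where a joint would pass 70% of its speed; a pose out of reach is approached as far as the arm can. A call with a gripper value outside its range is refused whole. The fingers move at their own pace and stop on an object; FORCE is the grip in N (left out, the last holds). Time passes only in rows, so rows that repeat a pose let the fingers close. It gives the time, the measured TCP pose, the force, the opening and the grip force at its end, in the units of the state.
- env.observe(): the state, without advancing time (a new reading comes with each control period).
- env.capture(name): name is "scene" or "top" or "wrist"; returns a dict with "img" (480x640x3 uint8, blue, green, red), "z_map" (480x640 float32, m along the optical axis (not along the pixel's ray), 0 where there is no reading), "vertical_fov" (degrees; the focal length in pixels is half the picture's height over the tangent of half this angle, whatever the lens; pixels are square), "cx", "cy" (the principal point, pixels), "pose" (4x4, takes a point from camera to world coordinates); the wrist camera has in their place "mount" (4x4, takes a point from camera to tool coordinates, whose origin is the TCP and whose axes are the flange's). Camera axes: x right, y up, looking along -z (the intrinsics and any distortion apply to the point x, -y, -z); pixel columns grow to the right and rows downward; lengths in m; the calibration is good to about 2 mm. A picture is of the moment at which its call begins: read the wrist's pose just before it.
- env.hand_in(): hands the job in; it is judged then, once.
The state is a dict: "t": time; "q": joint angles; "joint_vel": joint speeds; "tau": joint torques, N m; "ee_pos": TCP position; "tool_rot": TCP orientation; "wrist_force": force on the tool from outside, world axes, zero at the start; "torque": the same for the moment, N m; "finger_gap": finger opening in m; "grip_force": force on a finger pad.
Only numpy, scipy, OpenCV 4.12 (cv2) and the standard library are available. Lean on these libraries where they do the work, as an engineer would, in place of code of your own. Each camera call takes 0.05 s, during which the arm holds its last target. There are 200 camera calls.

## Working session

There is one attempt and no reset: what is moved stays moved. The work goes in short steps, Python scripts to look and compute and a shell command to move; the robot and the scene stay as the last step left them, time stands still between calls to the robot, and variables do not carry over. Pictures are saved under pics/ and viewed, at most 10 in all, crops included, and the job is handed in when it is done.

```bash
ls; mkdir -p pics; cat > h.py <<'E'
import numpy as np, cv2
from station import env
def cap(n):
    c=env.capture(n); np.savez('/tmp/%s.npz'%n,**{k:v for k,v in c.items() if v is not None}); return c
def rays(c,uv,T=None):
    f=c['img'].shape[0]/2/np.tan(np.radians(c['vertical_fov'])/2)
    T=c['pose'] if T is None else T
    uv=np.atleast_2d(uv).astype(float)
    d=np.stack([(uv[:,0]-c['cx'])/f,-(uv[:,1]-c['cy'])/f,-np.ones(len(uv))],1)
    return T[:3,3],d@T[:3,:3].T
def onz(c,uv,z,T=None):
    o,d=rays(c,uv,T); return o+d*((z-o[2])/d[:,2])[:,None]
def depthpt(c,uv,T=None):
    o,d=rays(c,uv,T); uv=np.atleast_2d(uv).astype(int); z=c['z_map'][uv[:,1],uv[:,0]]
    return o+d*z[:,None]
E
python3 - <<'E'
from h import *
for n in('scene','top'):
    c=cap(n); cv2.imwrite('pics/%s1.png'%n,c['img']); print(n,c.keys(),c['vertical_fov'],c['cx'],c['cy'],c['pose'].round(3).tolist())
    print({k:v for k,v in c.items() if k not in('img','z_map','pose')}, (c['z_map']>0).mean())
E
```

```text
pics
scene dict_keys(['img', 'z_map', 'vertical_fov', 'cx', 'cy', 'pose']) 53.88521286579494 314.64297596023044 242.8117024654283 [[-0.896, -0.293, 0.334, 0.917], [0.444, -0.624, 0.643, 0.603], [0.02, 0.724, 0.69, 0.724], [0.0, 0.0, 0.0, 1.0]]
{'vertical_fov': 53.88521286579494, 'cx': 314.64297596023044, 'cy': 242.8117024654283} 0.9961263020833333
top dict_keys(['img', 'z_map', 'vertical_fov', 'cx', 'cy', 'pose']) 49.16341251284226 315.9438796839841 238.05686753310235 [[0.016, 0.985, -0.17, 0.425], [-1.0, 0.013, -0.02, 0.005], [-0.018, 0.171, 0.985, 1.114], [0.0, 0.0, 0.0, 1.0]]
{'vertical_fov': 49.16341251284226, 'cx': 315.9438796839841, 'cy': 238.05686753310235} 0.996083984375
```

View pics/scene1.png

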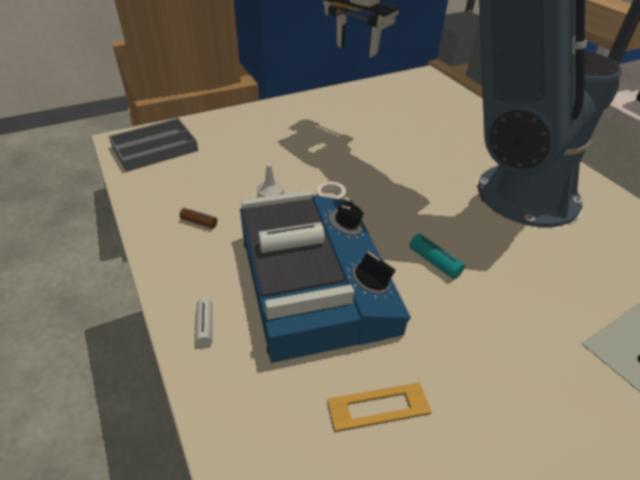

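View pics/top1.png

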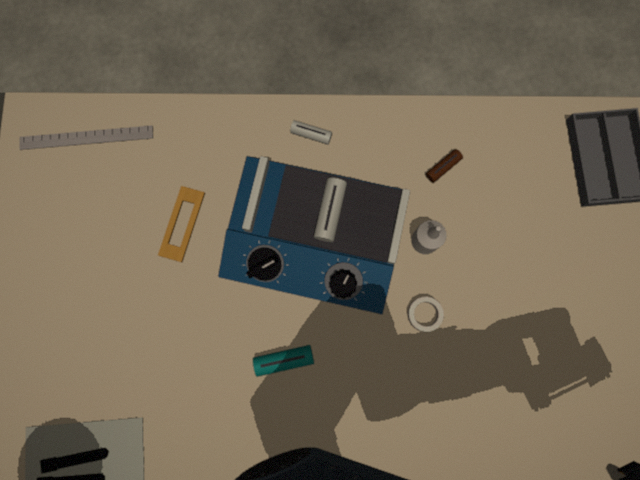

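The scene view shows the blue warmer with the bar-grip knob at (375,272) and the round timer at (347,217). In the top view, the knob at (265,263) is the one with the bar grip, so it is heat, and the one at (343,281) is the timer. The jig is at (182,224), the glue at (430,235) and the tape at (425,314).

Mandrel candidates in the top view:
- Large aluminium bar on the plate, (331,210): this is the mandrel.
- Small aluminium bar, (311,131): same colour but smaller, so a decoy.
- Turquoise bar, (283,360): excluded by colour.
- Brown bar, (444,165): excluded by colour.

```bash
cat > m.py <<'E'
from h import *
c=dict(np.load('/tmp/top.npz')); im=c['img']
vv,uu=np.mgrid[0:480,0:640]; P=depthpt(c,np.stack([uu.ravel(),vv.ravel()],1)).reshape(480,640,3)
reg=(uu>205)&(uu<415)&(vv>148)&(vv<320)
m=(reg&(P[...,2]>.045)).astype(np.uint8)
n,l,s,_=cv2.connectedComponentsWithStats(m); k=1+s[1:,4].argmax(); m=l==k
r=cv2.minAreaRect((P[m][:,:2]*1000).astype(np.float32)); print('case rect',r, s[k])
# orientation: long side = warmer y
b=cv2.boxPoints(r)/1000; print(b.round(4).tolist())
e=[b[1]-b[0],b[2]-b[1]]; ex=min(e,key=np.linalg.norm); ex=ex/np.linalg.norm(ex); ex=ex if ex[0]>0 else -ex
ey=np.array([-ex[1],ex[0]]); cen=np.array(r[0])/1000
O=cen+ex*(.135-.1275); R=np.array([ex,ey]); yaw=np.degrees(np.arctan2(ex[1],ex[0])); print('origin',O,'yaw',yaw)
Q=np.dstack([(P[...,:2]-O)@R.T,P[...,2:]])
def st(nm,mm): q=Q[mm]; print(nm,len(q),'lo',np.percentile(q,3,0).round(4),'hi',np.percentile(q,97,0).round(4),'med',np.median(q,0).round(4))
inx=(Q[...,0]>-.03)&(Q[...,0]<.115)
st('endbar',reg&inx&(Q[...,1]>.10)&(Q[...,2]>.108))
st('lip',reg&inx&(Q[...,1]<-.14)&(Q[...,2]>.099))
st('mandrel',reg&inx&(abs(Q[...,1]+.03)<.09)&(Q[...,2]>.108))
st('plate',reg&inx&(abs(Q[...,1]+.035)<.1)&(abs(Q[...,2]-.093)<.006))
mm=reg&inx&(abs(Q[...,1]+.03)<.09)&(Q[...,2]>.108); print('mand rect',cv2.minAreaRect((Q[mm][:,:2]*1000).astype(np.float32)))
h=Q[...,2]-(.058+(Q[...,0]+.135)*np.tan(np.radians(20)))
hn=h*np.cos(np.radians(20)); pan=reg&(Q[...,0]<-.03)&(Q[...,0]>-.14)
kn=pan&(hn>.033)
for s_,nm in((1,'L'),(-1,'R')):
    q=kn&(Q[...,1]*s_>0.02); st('knob'+nm,q); print(cv2.minAreaRect((Q[q][:,:2]*1000).astype(np.float32)), hn[q].max())
np.savez('/tmp/w.npz',O=O,yaw=yaw)
print('panel h',np.percentile(hn[pan],[5,30,50]))
cv2.imwrite('pics/crop1.png',cv2.resize(im[150:320,210:420],None,fx=3.5,fy=3.5,interpolation=cv2.INTER_CUBIC))
E
python3 m.py
```

```text
case rect ((589.0894775390625, 39.05633544921875), (340.70721435546875, 306.9806213378906), 78.20960998535156) [  218   156   192   159 21416]
[[0.40400001406669617, -0.09629999846220016], [0.7045000195503235, -0.1590999960899353], [0.7742000222206116, 0.1745000034570694], [0.47360000014305115, 0.23720000684261322]]
origin [0.59643124 0.03752385] yaw -11.790383
endbar 544 lo [-0.0065  0.1186  0.1117] hi [0.1113 0.1339 0.1213] med [0.0514 0.1257 0.118 ]
lip 502 lo [-0.0064 -0.1695  0.1007] hi [ 0.111  -0.1552  0.1086] med [ 0.0514 -0.1622  0.1053]
mandrel 1178 lo [ 0.0049 -0.0437  0.1159] hi [ 0.1113 -0.0065  0.1355] med [ 0.0571 -0.0256  0.1299]
plate 5958 lo [-0.0256 -0.1301  0.0885] hi [0.1104 0.0597 0.0968] med [ 0.0384 -0.0513  0.0931]
mand rect ((59.371971130371094, -24.856327056884766), (39.91025161743164, 111.1170425415039), 89.96478271484375)
knobL 244 lo [-0.0961  0.0571  0.1112] hi [-0.0566  0.102   0.1268] med [-0.0762  0.0789  0.1197]
((-76.20999145507812, 79.52498626708984), (15.19018268585205, 60.33176040649414), 41.119388580322266) 0.04227096022544321
knobR 21 lo [-0.092  -0.101   0.1093] hi [-0.0584 -0.0622  0.1212] med [-0.073  -0.0835  0.1163]
((-75.35519409179688, -81.28518676757812), (34.900367736816406, 39.51273727416992), 5.942124366760254) 0.03466175336175629
panel h [-0.08030586 -0.05640524 -0.00906868]
```

View pics/crop1.png

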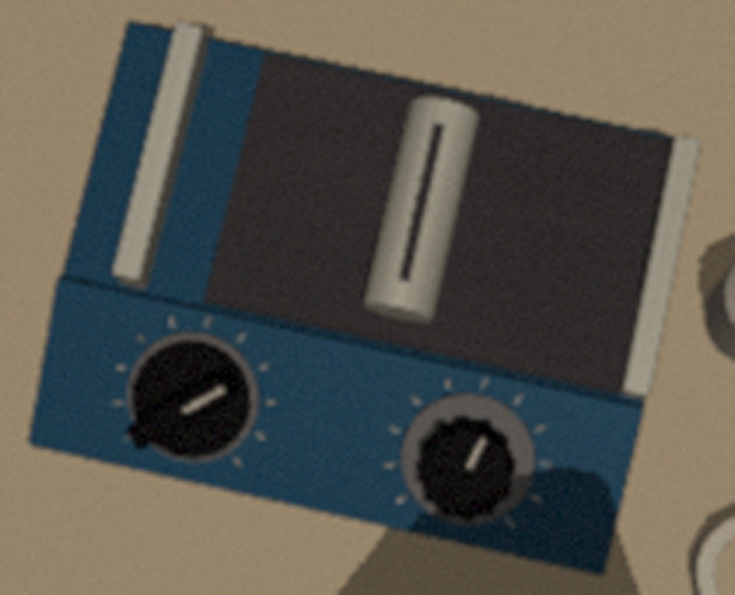

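The crop shows the mandrel with its groove on top at crop (420,205), the heat bar with its white pointer end upper right at (205,398), and the fluted timer at (467,465). The depth rectangle came out too large in x, so I'll fix the origin from the edges.

```bash
cat > m2.py <<'E'
from h import *
c=dict(np.load('/tmp/top.npz')); yaw=-11.79
def cr(x,y): return [210+(x+.5)/3.5-.5,150+(y+.5)/3.5-.5]
Rz=lambda a:np.array([[np.cos(a),-np.sin(a)],[np.sin(a),np.cos(a)]])
obs=[(cr(30,443),-.135,.17,.058),(cr(605,573),-.135,-.17,.058),(cr(62,275),-.04,.17,.093),(cr(642,401),-.04,-.17,.093),(cr(128,22),.12,.17,.093),(cr(120,277),-.035,.135,.118),(cr(204,300),-.035,.085,.093),(cr(263,57),.115,.085,.093)]
A=np.array([o[1:3] for o in obs]); B=np.array([onz(c,o[0],o[3])[0,:2] for o in obs])
a0,b0=A.mean(0),B.mean(0); U,S,V=np.linalg.svd((A-a0).T@(B-b0)); R=(U@V).T; O=b0-R@a0
print('O',O,'yaw',np.degrees(np.arctan2(R[1,0],R[0,0]))); print('res mm',((A@R.T+O-B)@R*1000).round(1).tolist())
yaw=np.arctan2(R[1,0],R[0,0])
im=c['img']; vv,uu=np.mgrid[0:480,0:640]; P=depthpt(c,np.stack([uu.ravel(),vv.ravel()],1)).reshape(480,640,3)
Q=np.dstack([(P[...,:2]-O)@R,P[...,2:]])
reg=(uu>205)&(uu<415)&(vv>148)&(vv<320)
t=np.radians(20); n=np.array([-np.sin(t),0,np.cos(t)]); hn=(Q-[-.135,0,.058])@n
pan=reg&(Q[...,0]<-.05)&(Q[...,0]>-.135)
blue=pan&(im[...,0].astype(int)>im[...,2]+30); print('panel blue hn',np.percentile(hn[blue],[5,50,95]).round(4))
sx=np.array([np.cos(t),0,np.sin(t)])
for s_ in(1,-1):
  for lo in (.036 if s_>0 else .03,):
    q=pan&(hn>lo)&(Q[...,1]*s_>.02); X=np.stack([(Q[q]-[-.135,0,.058])@sx,Q[q][:,1]],1)*1000
    r=cv2.minAreaRect(X.astype(np.float32)); print(s_,q.sum(),'panel (along slope,y)',r,np.percentile(hn[q],95), 'med world',(np.median(P[q],0)).round(4))
# mandrel
q=reg&(abs(Q[...,1]+.03)<.09)&(Q[...,2]>.108); r=cv2.minAreaRect((Q[q][:,:2]*1000).astype(np.float32)); print('mandrel',r,Q[q][:,2].max())
for nm,uv in(('ptr',[cr(184,412),cr(224,389)]),): 
    o,d=rays(c,uv); pn=np.r_[R@n[:2],n[2]]; p0=np.r_[R@[-.135,0]+O,.058]+pn*.046
    p=o+d*(((p0-o)@pn)/(d@pn))[:,None]; q=np.c_[(p[:,:2]-O)@R,p[:,2]]; X=np.stack([(q-[-.135,0,.058])@sx,q[:,1]],1); print(nm,X*1000)
np.savez('/tmp/w.npz',O=O,R=R)
E
python3 m2.py
```

```text
O [0.62266199 0.02982643] yaw -11.482273760333808
res mm [[-2.6, -0.6], [-0.7, -1.8], [-2.4, 1.4], [-1.6, -3.6], [4.0, 2.6], [0.6, 3.9], [-0.5, -1.2], [3.2, -0.7]]
panel blue hn [-0.0018  0.0013  0.0043]
1 259 panel (along slope,y) ((50.31895065307617, 82.55098724365234), (15.0535888671875, 61.78092956542969), 42.15523147583008) 0.05004036273319421 med world [0.5383 0.1297 0.1194]
-1 564 panel (along slope,y) ((49.59553146362305, -77.39664459228516), (51.72043228149414, 51.436668395996094), 59.38645935058594) 0.042109578544997174 med world [ 0.5083 -0.0257  0.1119]
mandrel ((-41.55412673950195, -39.54786682128906), (160.51951599121094, 260.16461181640625), 70.17619323730469) 1.1144822149619824
ptr [[52.65465613 78.75881196]
 [70.04963937 59.53784843]]
```

```bash
cat > t.py <<'E'
from h import *
from scipy.spatial.transform import Rotation as Ro
w=np.load('/tmp/w.npz'); R=np.eye(3); R[:2,:2]=w['R']; O=np.r_[w['O']+w['R']@[0,.0025],0]
t=np.radians(20); n=R@[-np.sin(t),0,np.cos(t)]; sx=R@[np.cos(t),0,np.sin(t)]; ey=R[:,1]
W=lambda x,y,z:O+R@[x,y,z]
kc=W(-.135,.08,.058)+sx*.0503; grip=kc+n*.035
def bar(deg): a=np.radians(deg); return np.cos(a)*sx+np.sin(a)*ey   # deg: +ve anticlockwise from up
def tool(deg,flip): x=bar(deg)*flip; z=-n; return Ro.from_matrix(np.stack([x,np.cross(z,x),z],1))
def cur(): s=env.observe(); return s,np.array(s['ee_pos']),Ro.from_euler('xyz',s['tool_rot'],degrees=True)
if __name__=='__main__':
    s,p,r=cur(); print(s['ee_pos'],s['tool_rot'],s['q'])
    yaw=lambda r:np.degrees(np.arctan2(r.as_matrix()[1,0],r.as_matrix()[0,0]))
    print('n',n.round(4),'grip',grip.round(4),'above120',((grip+.12*n-p)*1000).round(1))
    print('rel yaw now',yaw(r)-s['q'][0])
    for f in(1,-1):
        T=tool(-47.8,f); print(f,'relyaw tgt',yaw(T)-13.6,'rotvec',(T*r.inv()).as_rotvec().round(3))
E
python3 t.py
```

```text
[ 0.2335915  -0.4976197   0.23694818] [-1.79938734e+02 -5.37933913e-03  2.51420770e+01] [-6.97062713e+01  2.01233773e+01  9.46712857e+01  2.00390028e-04
  6.52668380e+01 -4.84843509e+00]
n [-0.3352  0.0681  0.9397] grip [0.5414 0.1305 0.1081] above120 [267.6 636.3 -16.1]
rel yaw now 94.84834827651947
1 relyaw tgt -74.6492436338897 rotvec [ 0.194 -0.328 -1.458]
-1 relyaw tgt 105.35075636611029 rotvec [-0.338 -0.202  1.649]
```

```bash
python3 -m inch '[[[0,0,50,0,0,0,1],[70,160,60,-0.08,-0.05,0.4,1],[140,330,60,-0.17,-0.1,0.8,1],[200,470,60,-0.25,-0.15,1.2,1],[268,636,50,-0.338,-0.202,1.649,1],[268,636,50,-0.338,-0.202,1.649,1],[268,636,50,-0.338,-0.202,1.649,1],[268,636,50,-0.338,-0.202,1.649,1],[268,636,50,-0.338,-0.202,1.649,1],[268,636,50,-0.338,-0.202,1.649,1],[268,636,50,-0.338,-0.202,1.649,1],[268,636,50,-0.338,-0.202,1.649,1],[268,636,50,-0.338,-0.202,1.649,1],[268,636,50,-0.338,-0.202,1.649,1],[268,636,50,-0.338,-0.202,1.649,1],[268,636,50,-0.338,-0.202,1.649,1],[268,636,-10,-0.338,-0.202,1.649,1],[268,636,-16,-0.338,-0.202,1.649,1],[268,636,-16,-0.338,-0.202,1.649,1],[268,636,-16,-0.338,-0.202,1.649,1]]]' 60
cat >> t.py <<'E'
def knobview(name):
    s,p,r=cur(); T=np.eye(4); T[:3,:3]=r.as_matrix(); T[:3,3]=p
    c=cap('wrist'); T=T@c['mount']; cv2.imwrite('pics/%s.png'%name,c['img'])
    vv,uu=np.mgrid[0:480,0:640]; P=depthpt(c,np.stack([uu.ravel(),vv.ravel()],1),T); z=c['z_map'].ravel()
    d=P-kc; h=d@n; a=d@sx; b=d@ey; ok=(z>0)&(np.hypot(a,b)<.036)&(h>.03)&(h<.055)
    print('n',ok.sum(),'top h',np.percentile(h[ok],90),cv2.minAreaRect((np.stack([a,b],1)[ok]*1000).astype(np.float32)))
E
python3 - <<'E'
from t import *
s,p,r=cur(); print(s['q'],p,((grip-p)*1000).round(1),(tool(-47.8,-1)*r.inv()).as_rotvec().round(3)); knobview('w1')
E
```

```text
t: 2.1
ee_pos: [0.5019, 0.1377, 0.2221]
tool_rot: [164.8, 13.3, 118.9]
wrist_force: [0.1, 0.3, 0.7]
finger_gap: 0.0932
grip_force: 0.0
[ 14.49163163  11.20366153 111.63025775 -13.54336857  39.76013359
  -7.07225138] [0.5018785  0.13771517 0.22209613] [  39.5   -7.2 -114. ] [-0.001  0.001  0.001]
n 2097 top h 0.04656121728173426 ((-1.2031831741333008, 0.9700202941894531), (14.646514892578125, 61.81754684448242), 41.91183853149414)
```

View pics/w1.png

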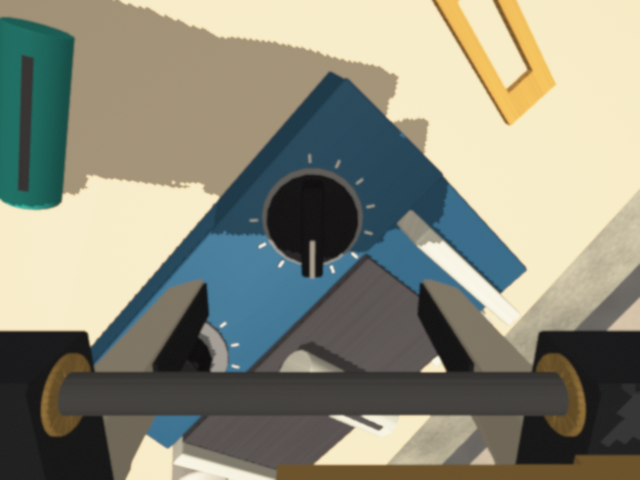

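Wrist view: the heat knob is at (312,220). Its bar runs vertically in the image, square between the fingers, with the white pointer at the lower end. I'll narrow the fingers first, then descend along the normal and grip.

```bash
sed -i 's/^grip=.*//; s/; grip=kc+n\*.035/-.0012*sx+.001*ey; grip=kc+n*.035/' t.py
python3 -m inch '[[[4,-1,-13,0,0,0,0.45],[12,-2,-34,0,0,0,0.45],[22,-3,-64,0,0,0,0.45],[30,-5,-89,0,0,0,0.45],[35,-6,-103,0,0,0,0.45],[38.5,-6,-113,0,0,0,0.45],[38.5,-6,-113,0,0,0,0.45],[38.5,-6,-113,0,0,0,0.45],[38.5,-6,-113,0,0,0,0],[38.5,-6,-113,0,0,0,0],[38.5,-6,-113,0,0,0,0],[38.5,-6,-113,0,0,0,0],[38.5,-6,-113,0,0,0,0],[38.5,-6,-113,0,0,0,0],[38.5,-6,-113,0,0,0,0]]]' 60
python3 - <<'E'
from t import *
s,p,r=cur(); print(s['q'][5],((grip-p)*1000).round(1),n)
for a in range(0,141,20): print(a,(n*np.radians(a)).round(3))
E
```

```text
t: 3.65
ee_pos: [0.5402, 0.1322, 0.1087]
tool_rot: [164.8, 13.3, 118.9]
wrist_force: [-2.2, 0.1, 5.4]
finger_gap: 0.0146
grip_force: 60.0
-2.248765304365677 [ 0.2 -0.5 -1. ] [-0.33517507  0.06808416  0.93969262]
0 [-0.  0.  0.]
20 [-0.117  0.024  0.328]
40 [-0.234  0.048  0.656]
60 [-0.351  0.071  0.984]
80 [-0.468  0.095  1.312]
100 [-0.585  0.119  1.64 ]
120 [-0.702  0.143  1.968]
140 [-0.819  0.166  2.296]
```

```bash
python3 -m inch '[[[0,0,0,-0.029,0.006,0.082,0],[0,0,0,-0.059,0.012,0.164,0],[0,0,0,-0.088,0.018,0.246,0],[0,0,0,-0.117,0.024,0.328,0],[0,0,0,-0.146,0.030,0.41,0],[0,0,0,-0.176,0.036,0.492,0],[0,0,0,-0.205,0.042,0.574,0],[0,0,0,-0.234,0.048,0.656,0],[0,0,0,-0.263,0.053,0.738,0],[0,0,0,-0.293,0.059,0.82,0],[0,0,0,-0.322,0.065,0.902,0],[0,0,0,-0.351,0.071,0.984,0],[0,0,0,-0.380,0.077,1.066,0],[0,0,0,-0.410,0.083,1.148,0],[0,0,0,-0.439,0.089,1.23,0],[0,0,0,-0.468,0.095,1.312,0],[0,0,0,-0.497,0.101,1.394,0],[0,0,0,-0.527,0.107,1.476,0],[0,0,0,-0.556,0.113,1.558,0],[0,0,0,-0.585,0.119,1.64,0]]]' 60
python3 - <<'E'
from t import *
s,p,r=cur(); print(s['q'],((grip-p)*1000).round(1),s['torque'])
E
```

```text
t: 5.65
ee_pos: [0.54, 0.1308, 0.1087]
tool_rot: [-163.9, 11.9, -137.5]
wrist_force: [-3.1, -11.9, 9.6]
finger_gap: 0.0147
grip_force: 60.0
[  12.5586669    25.07769038  111.9466156   -18.71071744   25.92163919
 -102.65476477] [ 0.5  1.  -1. ] [-2.20476137 -0.03686447 -1.03061426]
```

```bash
python3 -m inch '[[[0,0,0,-0.029,0.006,0.082,0],[0,0,0,-0.059,0.012,0.164,0],[0,0,0,-0.088,0.018,0.246,0],[0,0,0,-0.117,0.024,0.328,0],[0,0,0,-0.146,0.030,0.41,0],[0,0,0,-0.176,0.036,0.492,0],[0,0,0,-0.205,0.042,0.574,0],[0,0,0,-0.234,0.048,0.656,0],[0,0,0,-0.263,0.053,0.738,0],[0,0,0,-0.293,0.059,0.82,0],[0,0,0,-0.293,0.059,0.82,0]]]' 60
python3 - <<'E'
from t import *
s,p,r=cur(); print(s['q'],((grip-p)*1000).round(1),s['torque'])
E
python3 -m inch '[[[0,0,0,0,0,0,0.45],[0,0,0,0,0,0,0.45],[0,0,0,0,0,0,0.45],[-17,3,47,0,0,0,0.45],[-34,7,94,0,0,0,0.45],[-36,7,100,0,0,0,0.45],[-36,7,100,0,0,0,0.45],[-36,7,100,0,0,0,0.45]]]' 60
python3 - <<'E'
from t import *
s,p,r=cur(); print(s['q']); knobview('w2')
E
```

```text
t: 6.75
ee_pos: [0.5406, 0.1304, 0.109]
tool_rot: [-160.5, -4.3, -89.9]
wrist_force: [0.2, -15.2, 8.0]
finger_gap: 0.0151
grip_force: 60.0
[  12.55697445   25.09202405  111.89525922  -18.93967281   25.92272359
 -152.44781199] [-0.2  1.3 -1.3] [-2.83001717 -0.50276732 -0.86590261]
t: 7.55
ee_pos: [0.5039, 0.1391, 0.2073]
tool_rot: [-160.5, -4.2, -90.0]
wrist_force: [-0.6, -0.2, -1.2]
finger_gap: 0.042
grip_force: 0.0
[  14.59895765   12.74277517  112.07064486  -14.1350563    38.04558339
 -156.2584162 ]
n 2316 top h 0.046679215861261794 ((0.73382568359375, -0.4164390563964844), (14.655069351196289, 61.51220703125), 12.2587251663208)
```

View pics/w2.png

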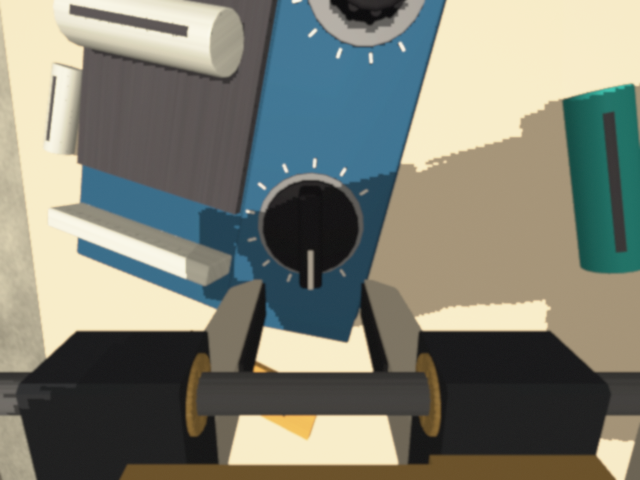

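The wrist view shows the pointer at (310,270), about 33° short of the final tick at (343,272). I'll turn the hand half round and regrip.

```bash
python3 -m inch '[[[0,0,0,0.235,-0.048,-0.658,0.45],[0,0,0,0.470,-0.096,-1.316,0.45],[0,0,0,0.704,-0.143,-1.973,0.45],[0,0,0,0.939,-0.191,-2.631,0.45],[0,0,0,0.939,-0.191,-2.631,0.45],[0,0,0,0.939,-0.191,-2.631,0.45],[0,0,0,0.939,-0.191,-2.631,0.45],[0,0,0,0.939,-0.191,-2.631,0.45],[0,0,0,0.939,-0.191,-2.631,0.45],[0,0,0,0.939,-0.191,-2.631,0.45],[0,0,0,0.939,-0.191,-2.631,0.45],[0,0,0,0.939,-0.191,-2.631,0.45],[0,0,0,0.939,-0.191,-2.631,0.45],[0,0,0,0.939,-0.191,-2.631,0.45],[0,0,0,0.939,-0.191,-2.631,0.45],[0,0,0,0.939,-0.191,-2.631,0.45],[0,0,0,0.939,-0.191,-2.631,0.45],[0,0,0,0.939,-0.191,-2.631,0.45],[0,0,0,0.939,-0.191,-2.631,0.45],[0,0,0,0.939,-0.191,-2.631,0.45]]]' 60
python3 - <<'E'
from t import *
s,p,r=cur(); print(s['q'],((grip-p)*1000).round(1),(tool(102.3,1)*r.inv()).as_rotvec().round(3))
E
```

```text
t: 9.6
ee_pos: [0.504, 0.1389, 0.2069]
tool_rot: [162.9, 10.3, 108.6]
wrist_force: [-0.1, 0.0, -0.5]
finger_gap: 0.0419
grip_force: 0.0
[ 14.57132441  12.77379807 112.11350559 -14.13571841  37.95120164
   4.2480775 ] [ 36.5  -7.2 -99.2] [ 0.113 -0.025 -0.318]
```

```bash
python3 -m inch '[[[0,0,0,0.113,-0.025,-0.318,0.45],[0,0,0,0.113,-0.025,-0.318,0.45],[0,0,0,0.113,-0.025,-0.318,0.45],[9,-2,-25,0.113,-0.025,-0.318,0.45],[18,-3.5,-50,0.113,-0.025,-0.318,0.45],[28,-5.5,-75,0.113,-0.025,-0.318,0.45],[33,-6.5,-90,0.113,-0.025,-0.318,0.45],[36.5,-7,-98.5,0.113,-0.025,-0.318,0.45],[36.5,-7,-98.5,0.113,-0.025,-0.318,0.45],[36.5,-7,-98.5,0.113,-0.025,-0.318,0.45],[36.5,-7,-98.5,0.113,-0.025,-0.318,0],[36.5,-7,-98.5,0.113,-0.025,-0.318,0],[36.5,-7,-98.5,0.113,-0.025,-0.318,0],[36.5,-7,-98.5,0.113,-0.025,-0.318,0],[36.5,-7,-98.5,0.113,-0.025,-0.318,0],[36.5,-7,-98.5,0.113,-0.025,-0.318,0]]]' 60
python3 -m inch '[[[0,0,0,-0.029,0.006,0.082,0],[0,0,0,-0.059,0.012,0.164,0],[0,0,0,-0.088,0.018,0.246,0],[0,0,0,-0.117,0.024,0.328,0],[0,0,0,-0.146,0.030,0.41,0]]]' 60
python3 - <<'E'
from t import *
s,p,r=cur(); print(s['q'][5],s['torque'], np.array(s['torque'])@n)
E
```

```text
t: 11.2
ee_pos: [0.5403, 0.1322, 0.1101]
tool_rot: [160.3, 4.2, 90.1]
wrist_force: [-4.4, 0.6, 6.1]
finger_gap: 0.0143
grip_force: 60.0
t: 11.7
ee_pos: [0.54, 0.1321, 0.11]
tool_rot: [163.8, 12.0, 114.3]
wrist_force: [-7.5, 0.7, 7.2]
finger_gap: 0.0148
grip_force: 60.0
2.279670472812591 [-0.05111433  0.86713542 -0.29018512] -0.1965143812399615
```

```bash
cat > q.py <<'E'
from t import *
s,p,r=cur(); m=r.as_matrix()[:,0]; print('bar deg',np.degrees(np.arctan2(m@ey,m@sx)),'torque n',np.array(s['torque'])@n,'gap',s['finger_gap'])
E
python3 -m inch '[[[0,0,0,-0.0175,0.0035,0.049,0],[0,0,0,-0.035,0.007,0.098,0],[0,0,0,-0.035,0.007,0.098,0]]]' 60; python3 q.py
python3 -m inch '[[[0,0,0,-0.0117,0.0024,0.0328,0],[0,0,0,-0.0117,0.0024,0.0328,0]]]' 60; python3 q.py
python3 -m inch '[[[0,0,0,-0.0117,0.0024,0.0328,0],[0,0,0,-0.0117,0.0024,0.0328,0]]]' 60; python3 q.py
```

```text
t: 12.0
ee_pos: [0.54, 0.132, 0.11]
tool_rot: [165.1, 13.6, 120.2]
wrist_force: [-7.6, 0.7, 6.9]
finger_gap: 0.0148
grip_force: 60.0
bar deg 133.41986467559445 torque n 0.023992594008135693 gap 0.014820152353149856
t: 12.2
ee_pos: [0.5399, 0.132, 0.11]
tool_rot: [165.6, 14.1, 122.1]
wrist_force: [-7.5, 0.7, 7.4]
finger_gap: 0.015
grip_force: 60.1
bar deg 135.32823416431486 torque n -0.44960792429656904 gap 0.014950405147691552
t: 12.4
ee_pos: [0.5399, 0.132, 0.11]
tool_rot: [166.1, 14.5, 124.0]
wrist_force: [-7.2, -0.3, 7.1]
finger_gap: 0.0148
grip_force: 61.4
bar deg 137.2410224144705 torque n -1.0569955372690567 gap 0.01479400177166646
```

The rising torque shows the knob is at its stop. I'll release, back off and check the knob and the mandrel.

```bash
python3 -m inch '[[[0,0,0,0.01,-0.002,-0.028,0],[0,0,0,0.01,-0.002,-0.028,0],[0,0,0,0.01,-0.002,-0.028,0.45],[0,0,0,0.01,-0.002,-0.028,0.45],[0,0,0,0.01,-0.002,-0.028,0.45],[-11,2,30,0.01,-0.002,-0.028,0.45],[-25,5,70,0.01,-0.002,-0.028,0.5],[-42,9,118,0.01,-0.002,-0.028,0.6],[-42,9,130,0.01,-0.002,-0.028,0.6],[-42,9,130,0.01,-0.002,-0.028,0.6],[-42,9,130,0.01,-0.002,-0.028,0.6]]]' 60
python3 - <<'E'
from t import *
knobview('w3')
c=cap('top'); vv,uu=np.mgrid[0:480,0:640]; P=depthpt(c,np.stack([uu.ravel(),vv.ravel()],1)); Q=(P-O)@R
g=c['img'].reshape(-1,3).min(1)
k=(abs(Q[:,0]-.04)<.08)&(abs(Q[:,1]+.035)<.1)&(Q[:,2]>.112)&(Q[:,2]<.14)
print('mandrel',k.sum(),cv2.minAreaRect((Q[k][:,:2]*1000).astype(np.float32)),np.percentile(Q[k][:,2],98))
k=(Q[:,1]>.1)&(Q[:,1]<.14)&(abs(Q[:,0]-.04)<.12)&(Q[:,2]>.112)&(Q[:,2]<.13); print('endbar',k.sum(),np.percentile(Q[k],[2,98],axis=0).round(4).tolist())
k=(Q[:,1]>-.18)&(Q[:,1]<-.14)&(abs(Q[:,0]-.04)<.12)&(Q[:,2]>.1)&(Q[:,2]<.113); print('lip',k.sum(),np.percentile(Q[k],[2,98],axis=0).round(4).tolist())
s,p,r=cur(); T=Ro.from_matrix(np.stack([R[:,1],R[:,0],-R[:,2]],1)); print(s['q'],p)
print('rotvec',(T*r.inv()).as_rotvec().round(3),'ex',R[:,0].round(4),'ey',R[:,1].round(4))
for y in(-.08,): print(((W(.04,y,.2)-p)*1000).round(1), W(.04,y,.122))
E
```

```text
t: 13.5
ee_pos: [0.4985, 0.141, 0.2392]
tool_rot: [165.6, 14.2, 122.4]
wrist_force: [-0.4, 0.7, 0.2]
finger_gap: 0.0554
grip_force: 0.0
n 1871 top h 0.04659066057330743 ((0.14449310302734375, -0.05521202087402344), (14.67851734161377, 61.914878845214844), 45.225669860839844)
mandrel 1260 ((36.93185043334961, -25.379291534423828), (39.90822219848633, 121.03572845458984), 89.63878631591797) 0.13563940046409598
endbar 627 [[-0.0334, 0.1179, 0.1136], [0.11, 0.1335, 0.1218]]
lip 586 [[-0.0358, -0.1705, 0.1013], [0.1082, -0.1557, 0.1091]]
[ 14.99564989   9.71189352 110.83373589 -13.10728712  42.15777798
 -10.75499058] [0.49832221 0.14085105 0.23830487]
rotvec [ 0.202  0.296 -0.788] ex [ 0.98   -0.1991  0.    ] ey [0.1991 0.98   0.    ]
[ 148.1 -194.9  -38.3] [ 0.64643393 -0.0540851   0.122     ]
```

Heat reads 135.2°, which is the stop angle. The mandrel is at x 37, y -25 mm and in line with the warmer. Next I'll bring both fingertips to its right side as a wide pusher.

```bash
python3 -m inch '[[[20,-30,10,0,0,-0.1,0.6],[60,-75,10,0.05,0.07,-0.2,0.6],[90,-115,10,0.1,0.15,-0.4,0.6],[120,-155,10,0.15,0.22,-0.6,0.6],[146,-195,10,0.202,0.296,-0.788,0.6],[146,-195,10,0.202,0.296,-0.788,0.6],[146,-195,10,0.202,0.296,-0.788,0.6],[146,-195,10,0.202,0.296,-0.788,0.6],[146,-195,-30,0.202,0.296,-0.788,0.6],[146,-195,-70,0.202,0.296,-0.788,0.6],[146,-195,-90,0.202,0.296,-0.788,0.6],[146,-195,-105,0.202,0.296,-0.788,0.6],[146,-195,-116,0.202,0.296,-0.788,0.6],[146,-195,-116,0.202,0.296,-0.788,0.6],[146,-195,-116,0.202,0.296,-0.788,0.6]]]' 10
cat > q2.py <<'E'
from t import *
s,p,r=cur(); print('tool in warmer',((p-O)@R*1000).round(1)); M=R.T@r.as_matrix(); print(M.round(3).tolist(),np.array(s['wrist_force']).round(1))
c=cap('top'); vv,uu=np.mgrid[0:480,0:640]; P=depthpt(c,np.stack([uu.ravel(),vv.ravel()],1)); Q=(P-O)@R
k=(abs(Q[:,0]-.04)<.085)&(Q[:,1]>-.1)&(Q[:,1]<.117)&(Q[:,2]>.112)&(Q[:,2]<.14)
print('mandrel',k.sum(),cv2.minAreaRect((Q[k][:,:2]*1000).astype(np.float32)),np.percentile(Q[k][:,2],98))
import sys
if len(sys.argv)>1: cv2.imwrite('pics/%s.png'%sys.argv[1],cv2.resize(c['img'][120:340,180:460],None,fx=2.5,fy=2.5))
E
python3 q2.py t2
```

```text
t: 15.1
ee_pos: [0.6451, -0.0538, 0.1247]
tool_rot: [179.8, 0.0, 78.5]
wrist_force: [0.2, 0.1, -0.3]
finger_gap: 0.0558
grip_force: 0.0
tool in warmer [ 38.7 -80.  124.7]
[[-0.0, 1.0, 0.004], [1.0, 0.0, -0.0], [-0.0, 0.004, -1.0]] [ 0.2  0.1 -0.3]
mandrel 4 ((68.86569213867188, -30.01003646850586), (12.957776069641113, 0.4891224503517151), 3.849914789199829) 0.13437572972770273
```

View pics/t2.png

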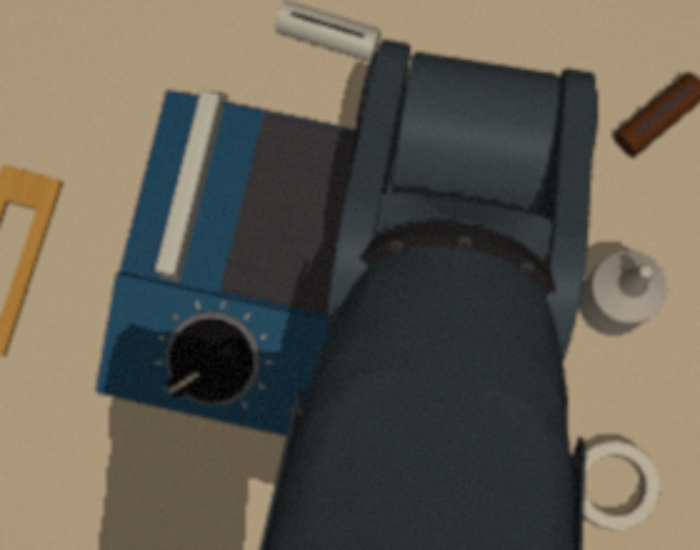

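Top view: the arm covers the mandrel. The knob pointer is at lower left (185,383), at off, and the glue and tape are undisturbed. Pushing along the warmer's +y now.

```bash
python3 -m inch '[[[1,5,0,0,0,0,0.6],[2,10,0,0,0,0,0.6],[3,15,0,0,0,0,0.6],[4,20,0,0,0,0,0.6],[4.6,22.5,0,0,0,0,0.6],[5.1,25,0,0,0,0,0.6],[5.6,27.5,0,0,0,0,0.6],[6.1,30,0,0,0,0,0.6],[6.6,32.5,0,0,0,0,0.6],[7.1,35,0,0,0,0,0.6],[7.6,37.5,0,0,0,0,0.6],[8.1,40,0,0,0,0,0.6],[8.6,42.5,0,0,0,0,0.6],[9.1,45,0,0,0,0,0.6],[9.7,47.5,0,0,0,0,0.6],[10.2,50,0,0,0,0,0.6],[10.7,52.5,0,0,0,0,0.6],[11.2,55,0,0,0,0,0.6],[11.7,57.5,0,0,0,0,0.6],[12.2,60,0,0,0,0,0.6]]]' 10
python3 - <<'E'
from t import *
s,p,r=cur(); print(((p-O)@R*1000).round(1))
T=np.eye(4); T[:3,:3]=r.as_matrix(); T[:3,3]=p
c=cap('wrist'); cv2.imwrite('pics/w4.png',c['img'])
E
```

```text
t: 17.15
ee_pos: [0.6569, 0.0063, 0.1239]
tool_rot: [179.8, 0.0, 78.5]
wrist_force: [-0.3, 0.2, 0.5]
finger_gap: 0.0558
grip_force: 0.1
[ 38.3 -18.7 123.9]
```

View pics/w4.png

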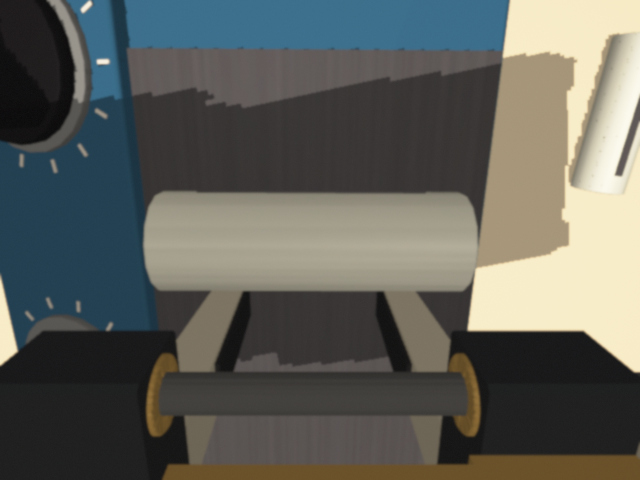

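The wrist view shows the mandrel at (310,242), square to the fingers. The groove has turned out of sight, so it is rolling. I'll continue.

```bash
python3 -m inch '[[[0.5,2.5,0,0,0,0,0.6],[1,5,0,0,0,0,0.6],[1.5,7.5,0,0,0,0,0.6],[2,10,0,0,0,0,0.6],[2.5,12.5,0,0,0,0,0.6],[3,15,0,0,0,0,0.6],[3.5,17.5,0,0,0,0,0.6],[4,20,0,0,0,0,0.6],[4.6,22.5,0,0,0,0,0.6],[5.1,25,0,0,0,0,0.6],[5.6,27.5,0,0,0,0,0.6],[6.1,30,0,0,0,0,0.6],[6.6,32.5,0,0,0,0,0.6],[7.1,35,0,0,0,0,0.6],[7.6,37.5,0,0,0,0,0.6],[8.1,40,0,0,0,0,0.6],[8.6,42.5,0,0,0,0,0.6],[9.1,45,0,0,0,0,0.6],[9.7,47.5,0,0,0,0,0.6],[10.2,50,0,0,0,0,0.6]]]' 10
python3 -m inch '[[[0.5,2.5,0,0,0,0,0.6],[1,5,0,0,0,0,0.6],[1.5,7.5,0,0,0,0,0.6],[2,10,0,0,0,0,0.6],[2.5,12.5,0,0,0,0,0.6],[3,15,0,0,0,0,0.6],[3.5,17.5,0,0,0,0,0.6],[4,20,0,0,0,0,0.6],[4.6,22.5,0,0,0,0,0.6],[5.1,25,0,0,0,0,0.6],[5.6,27.5,0,0,0,0,0.6],[5.6,27.5,0,0,0,0,0.6],[5.6,27.5,0,0,0,0,0.6]]]' 10
python3 - <<'E'
from t import *
s,p,r=cur(); print(((p-O)@R*1000).round(1))
c=cap('wrist'); cv2.imwrite('pics/w5.png',c['img'])
E
```

```text
t: 19.2
ee_pos: [0.6671, 0.0563, 0.1239]
tool_rot: [179.8, 0.0, 78.5]
wrist_force: [-0.6, -0.2, 0.5]
finger_gap: 0.056
grip_force: 0.1
t: 20.5
ee_pos: [0.6727, 0.0837, 0.1239]
tool_rot: [179.9, 0.0, 78.5]
wrist_force: [-0.2, 1.3, 0.0]
finger_gap: 0.0557
grip_force: 0.0
[ 38.3  60.2 123.9]
```

View pics/w5.png

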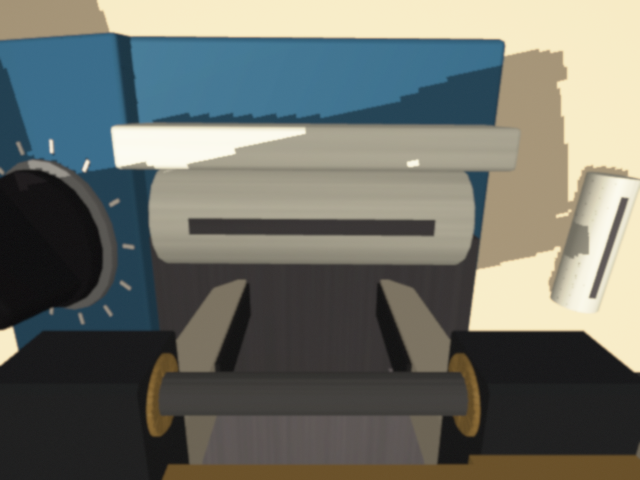

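The wrist view shows the mandrel at (312,217), lying against the end bar. I'll back off, clear the arm and measure.

```bash
python3 -m inch '[[[-1,-5,0,0,0,0,0.6],[-4,-20,0,0,0,0,0.6],[-6,-30,0,0,0,0,0.6],[-6,-30,40,0,0,0,0.6],[-6,-30,85,0,0,0,0.6],[-6,-30,130,0,0,0,0.6],[-45,-60,150,0,0,0,0.6],[-90,-85,150,0,0,0,0.6],[-135,-110,150,0,0,0,0.6],[-180,-135,150,0,0,0,0.6],[-225,-160,150,0,0,0,0.6],[-260,-190,150,0,0,0,0.6],[-260,-230,150,0,0,0,0.6],[-260,-275,150,0,0,0,0.6],[-260,-320,150,0,0,0,0.6],[-260,-320,150,0,0,0,0.6],[-260,-320,150,0,0,0,0.6],[-260,-320,150,0,0,0,0.6]]]' 10
python3 q2.py t3
```

```text
t: 22.35
ee_pos: [0.4123, -0.2359, 0.2739]
tool_rot: [179.9, 0.0, 78.5]
wrist_force: [0.2, 0.6, 0.2]
finger_gap: 0.0558
grip_force: 0.0
tool in warmer [-153.2 -304.8  273.9]
[[0.0, 1.0, 0.002], [1.0, -0.0, -0.0], [-0.0, 0.002, -1.0]] [0.2 0.6 0.2]
mandrel 1161 ((37.077640533447266, 97.49869537353516), (38.51606369018555, 120.28331756591797), 89.42694854736328) 0.1291103075246262
```

View pics/t3.png

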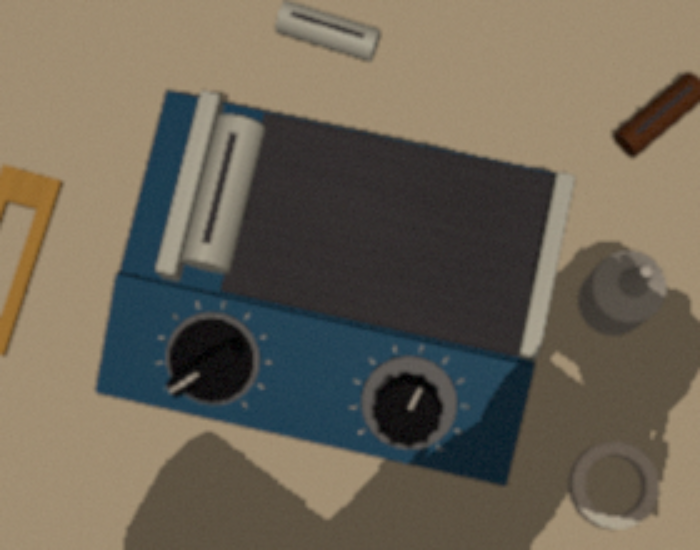

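The top view shows the mandrel in the rest against the bar at (225,190), with its top 6.5 mm lower than it was on the plate. The heat pointer is at off, and the other items look unmoved.

```bash
python3 -c "
from station import env
print(env.hand_in())"
```

```text
the job is handed in; nothing more can be done
None
```

The job is handed in, with no verdict returned: the heat knob is at its off stop, the mandrel was rolled into the rest against the end bar, and nothing else appears to have moved.

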